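# Clear the counting stand and hold its detector arm up for a sample change

### The arm

A 6-joint arm with a two-finger parallel gripper is mounted at the origin on the work surface. World frame = base frame: x ahead of the robot, y to its left, z up, the work surface at z = 0. Lengths are in m, angles in degrees, forces in N, time in s.
With the tool pointing down it reaches from about 0.4 to 0.825 m from the base axis. Payload 7 kg.
Tool frame: the origin (TCP) lies at the very end of the fingers, on their centre line; the grasp point (between the pads) lies 19 mm behind it (r.grasp_offset is the z of the grasp point in the tool frame, in m); z points along the fingers, y is the direction in which the jaws open and shut (so a half turn about z gives the same grasp; the last joint's range is limited). The gripper opens to 88 mm and grips with 3 to 60 N. Pads are 19 mm wide; open, the fingers measure 130 mm over their backs; the gripper's body (78 mm by 193 mm) begins 47 mm behind the grasp point.
Start: joints at [87.897, 20.546, 0.682, 0, -70.136, -16.507], TCP at [0.215, 0.64, 0.227] pointing down, gripper open.
Joint ranges: [-176.03, 176.03], [-82.01, 121.73], [-58.28, 71.71], [-173.87, 95.51], [-174.79, -0.11], [-173.66, 173.66]. Speed limits (degrees/s): [136.94, 136.94, 172.46, 180, 180, 180].

### API

Orientations are given as [roll, pitch, yaw] about the fixed x, y, z axes, in that order (R = Rz(yaw) Ry(pitch) Rx(roll)).
In Python, from plant import r, capture, calibration, order gives the robot as it stands.
- The arm moves only by the tool servo_tool, never from a script. Its arguments are lists of equal length, an entry for each row: "grip": the closure, from -1 (fully open) to 1 (shut), so that 0 is half open; "translation": the shift along the tool's x, y, z in m, a list of three; "turn": the turn about the tool's z in rad. A call has 1 to 10 rows; each row is the pose to reach, as a shift and turn from the pose commanded when the call began, along the tool's axes at that moment; what a row does not reach only later rows make up. A row lasts 1/12 s, in which the tool goes at most 41.7 mm and 7.16 degrees, less where a joint would pass 70% of its speed; a pose out of reach is approached as far as the arm can. A call with a gripper value outside its range is refused whole. The fingers move at their own pace and stop on an object; "newtons" is the grip in N (left out, the last holds). Time passes only in rows, so rows that repeat a pose let the fingers close. It gives the time, the measured TCP pose, the force and the opening at its end, in the units of the state.
- r.get_state(): the state, without advancing time (a new reading comes with each control period).
- capture(name): name is "scene" or "side" or "wrist"; returns (picture, depth): 384x512x3 uint8, blue, green, red; 384x512 float32, m along the optical axis (not along the pixel's ray), 0 where there is no reading.
- calibration(name): a dict with "fx", "fy", "cx", "cy" (pixels), "view" (4x4, takes a point from world to camera coordinates). Camera axes: x right, y up, looking along -z (the intrinsics and any distortion apply to the point x, -y, -z); pixel columns grow to the right and rows downward; lengths in m; the calibration is good to about 2 mm. The wrist camera is an equidistant fisheye: a pixel r from the principal point sees the ray r / f radians off the axis. A picture is of the moment at which its call begins: read the wrist's pose just before it. calibration takes no time and is no camera call; for the wrist camera it gives the pose at the moment of the call.
- order.close_job(): hands the job in, once; it reports no verdict.
The state is a dict: "time_s": time; "joints": joint angles; "qd": joint speeds; "joint_torque": joint torques, N m; "tcp_pos": TCP position; "eef_rot": TCP orientation; "contact_force": force on the tool from outside, world axes, zero at the start; "moment": the same for the moment, N m; "gripper_width": finger opening in m.
Only numpy, scipy, OpenCV 4.12 (cv2) and the standard library are available. Lean on these libraries where they do the work, as an engineer would, in place of code of your own. Each camera call takes 0.05 s, during which the arm holds its last target.

### The job

The count on the counting stand is finished. With the scraper, not your fingers, sweep the four spilt soil crumbs off the stand's deck into the gutter along its front edge and stand the scraper back upright on the table, clear of the stand; then pull the arm's spring latch sideways by its tab, lift the detector arm until its coupler is at least 6 cm above where it sat on the ball, and finish while still holding the arm up at that height so that the sample can be changed. Leave the sample pot, the check source, the spare pots, the timer and the pen where they are.

Things in the scene. Friction and masses are not known exactly. Their poses are not given: they have to be found in the camera images.
- stand: Fixed counting stand for soil samples: grey base 230 mm (its x) by 380 mm (its y), flat deck 40 mm above the table, turned up to 15 degrees. Origin at table height; own x from the front (robot side) to the back, y left, z up; base covers x -80 to 150, y -170 to 210 mm. Along x = 100 runs the detector arm: hinge column at y 170, detector tube with the pot under it at y 30, ball stud at y -120
- lane (a point): middle of the deck's open front edge (stand x = -80, y = 60 mm), on the deck, 40 mm above the table; axes as the stand's. Behind it, between two side lips (3 mm wide, 8 mm high, at stand y -36 and 156, x -80 to 20), is the flat lane where the crumbs lie; nothing else stands on it. The pot begins at stand x 67
- gutter (a point): centre of the floor of the open-topped sheet-steel gutter along the deck's front edge, 6 mm above the table: inside 74 mm (stand x, -155 to -80) by 190 mm (stand y, -35 to 155); its outer walls reach 29 mm above the table, 11 mm lower than the deck
- crumb1: stony dry soil crumb, 17 x 15 x 13 mm, 10 g, lying on the deck's lane; origin at its underside
- crumb2: another such crumb
- crumb3: another such crumb
- crumb4: another such crumb. The four lie on the lane at stand x -66 to -20 mm, y 15 to 105 mm (centres)
- scraper: loose hand scraper standing upright on the table to the right of the stand, 0.13 to 0.21 kg: flat foot 120 mm long (its y), 20 mm thick (its x), 14 mm high; on it a block 28 mm thick, up to 36 mm; on the middle an upright grip post 24 mm (x) by 30 mm (y), from 36 to 86 mm. Origin at the centre of the foot's underside
- scraper_grip (a point): point on the axis of the scraper's grip post, 64 mm above its foot's underside; a good place to pinch it
- detector_arm (a joint): angle of the detector arm about its level hinge pin (rad): 0 seated on the ball, growing as the coupler end rises (up to 1.0). Free hinge: the arm falls back when let go. The coupler is 290 mm from the pin, so it is 60 mm up at 0.21 rad. Lifting it at the latch tab takes 3 to 6 N. Arm 30 mm wide, top 168 mm above the table, detector tube (38 mm, clamp 58 mm) up to 290 mm
- hinge_pin (a point): point on the arm's hinge pin, 150 mm above the table; the pin runs along the stand's x axis
- ball (a point): centre of the fixed 36 mm steel ball on its stud, 150 mm above the table, under the coupler head
- coupler (a point): centre of the socket in the coupler head at the free end of the arm, on the ball's centre while seated; moves and turns with the arm. The head is a grey box 52 mm (stand x) by 56 mm (stand y), from 22 mm below to 28 mm above this point
- latch (a joint): travel of the spring latch in the coupler head (m): 0 with its bolt under the ball, locking the arm down; 0.016 drawn fully out to its stop. It is drawn towards the stand's front (-x of the stand), by about 4 N at first and 10 N at the stop, springs back when let go, and frees the ball from 0.011 on
- latch_tab (a point): point to grip on the latch's upright pull tab, a steel plate 10 mm thick (stand x) and 36 mm wide (stand y) in front of the coupler head; mid-plate, 19 mm below its top edge, 169 mm above the table. The gap between tab and head is 36 mm; the latch's 8 mm rod (and its 20 mm barrel on the head) crosses it, rod axis 32 mm below the point. Moves with latch and arm
- pot: closed white sample pot, 66 mm diameter, 62 mm high, loose on the deck under the detector; to be left alone
- check_source: small steel disc, 42 mm diameter, 12 mm high, loose on the deck's right front corner; to be left alone
- spare_pot1: closed sample pot like the other (66 x 62 mm), on the table to the right; to be left alone
- spare_pot2: closed sample pot (66 x 62 mm), on the table to the left; to be left alone
- timer: upright white digital timer, 24 x 78 x 78 mm, on the table to the right; to be left alone
- pen: black pen, 130 mm long, 11 mm thick, lying on the table to the left; to be left alone
Mind the look-alikes: they are no part of the job. There is more than one size of the scraper; the job needs the largest.

How it is judged (in metres and radians):
On the way, in this order (a step that is already met when the one before it is completed fails the run):
1. all four crumbs lie in the gutter (x of crumb1 in the frame of stand between -0.157 and -0.079 m and y of crumb1 in the frame of stand between -0.038 and 0.158 m and z of each of crumb1, crumb2, crumb3, crumb4 in the frame of stand below 0.034 m and x of crumb2 in the frame of stand between -0.157 and -0.079 m and y of crumb2 in the frame of stand between -0.038 and 0.158 m and x of crumb3 in the frame of stand between -0.157 and -0.079 m and y of crumb3 in the frame of stand between -0.038 and 0.158 m and x of crumb4 in the frame of stand between -0.157 and -0.079 m and y of crumb4 in the frame of stand between -0.038 and 0.158 m), for 0.2 s.
2. the scraper stands upright on the table, let go and clear of the stand (height (world z) of scraper below 0.006 m and angle between scraper's own z axis and vertical below 0.15 rad and linear speed of scraper below 0.03 m/s and contact force between scraper and the fingers below 0.05 N and contact force between scraper and stand below 0.05 N), for 0.2 s.
3. the latch is drawn by the fingers while the arm is still seated (value of joint latch above 0.01 m and value of joint detector_arm below 0.04 rad and contact force between the fingers and stand above 0.5 N), for 0.05 s.
At the end, for the whole second after the job is handed in: Fingers hold the arm still (over 1 N, under 0.06 rad/s), coupler 55 mm or more above the ball; crumbs in the gutter; scraper upright (0.15 rad) on the table, free of fingers and stand; pot within 12 mm, source 20, spare pots and timer 25, pen 30 of their starts (all of step 1 and all of step 2 and z of coupler in the frame of ball above 0.055 m and velocity of joint detector_arm between -0.06 and 0.06 rad/s and contact force between the fingers and stand above 1 N and distance of pot from where it was at the start of the episode below 0.012 m and distance of check_source from where it was at the start of the episode below 0.02 m and distance of each of spare_pot1, spare_pot2, timer from where it was at the start of the episode below 0.025 m and distance of pen from where it was at the start of the episode below 0.03 m); the arm keeps its last pose, push and grip.
It fails at once if the sample pot (12 mm) or the check source (20 mm) is moved or tipped (distance of pot from where it was at the start of the episode above 0.012 m or angle between any of pot, check_source's own z axis and vertical above 0.5 rad or distance of check_source from where it was at the start of the episode above 0.02 m).
It fails at once if a spare pot or the timer is moved by more than 25 mm or tipped (distance of any of spare_pot1, spare_pot2, timer from where it was at the start of the episode above 0.025 m or angle between any of spare_pot1, spare_pot2, timer's own z axis and vertical above 0.5 rad).
It fails at once if the pen is moved by more than 30 mm (distance of pen from where it was at the start of the episode above 0.03 m).
It fails at once if the fingers touch a crumb (they are to be moved with the scraper only) (contact force between the fingers and crumb1 above 0.3 N or contact force between the fingers and crumb2 above 0.3 N or contact force between the fingers and crumb3 above 0.3 N or contact force between the fingers and crumb4 above 0.3 N).
It also fails if it takes over 64 s, if anything falls off the work surface, if the arm or the gripper's body presses on something with over 40 N, if the wrist force passes 120 N, or if a joint passes its speed limit or range.

## Working session

There is one attempt and no reset: what is moved stays moved. The work goes in short steps, Python scripts to look and compute and a tool call to move; the robot and the scene stay as the last step left them, time stands still between calls to the robot, and variables do not carry over. Pictures are saved under pics/ and viewed, and the job is handed in when it is done.

Besides the shell and the picture viewer there is one more tool, called after "Call:" by a JSON object that holds its "name" and its "arguments". servo_tool: Moves the arm, as the interface text tells. Its arguments: {"type":"object","properties":{"grip":{"type":"array","items":{"type":"number"}},"translation":{"type":"array","items":{"type":"array","items":{"type":"number"}}},"turn":{"type":"array","items":{"type":"number"}},"newtons":{"type":"number"}},"required":["grip","translation","turn"]}

```bash
mkdir -p pics; ls
python3 - <<'E'
from plant import r,capture,calibration
import cv2,numpy as np
print(r.get_state())
for n in ("scene","side","wrist"):
    p,d=capture(n); cv2.imwrite(f"pics/{n}0.png",p); np.save(f"pics/{n}0.npy",d)
    c=calibration(n); print(n,c); np.save(f"pics/{n}0_cal.npy",c,allow_pickle=True)
E
```

```text
pics
{'time_s': 0.0, 'joints': array([ 8.78951676e+01,  2.05925170e+01,  6.32756333e-01, -1.94710722e-02,
       -7.01366032e+01, -1.65075246e+01]), 'qd': array([-0.00431949,  0.04675349,  0.0508132 , -0.01276682,  0.06898334,
        0.10278577]), 'joint_torque': array([-1.81729833e-03, -5.82709551e+01,  2.93066347e+01,  6.99767813e+00,
        7.04115533e-03, -1.54875320e-04]), 'tcp_pos': array([0.21530143, 0.63921277, 0.2256048 ]), 'eef_rot': array([ 1.79902407e+02, -9.83408858e-03, -1.86189799e+01]), 'contact_force': array([-0.29414366,  0.01666547, -0.98994789]), 'moment': array([-0.00661082,  0.03435406, -0.01124884]), 'gripper_width': 0.08781352868981569}
scene {'fx': 404.9386248722903, 'fy': 404.9386248722903, 'cx': 256.8233671360175, 'cy': 189.62782713891121, 'view': array([[-8.15757876e-01,  5.78392388e-01, -1.15504888e-03,
         4.55485063e-01],
       [-4.21506081e-01, -5.93117393e-01,  6.85962376e-01,
         8.66092894e-02],
       [ 3.96070337e-01,  5.60066071e-01,  7.27636093e-01,
        -1.34160585e+00],
       [ 0.00000000e+00,  0.00000000e+00,  0.00000000e+00,
         1.00000000e+00]])}
side {'fx': 439.14525779439543, 'fy': 439.14525779439543, 'cx': 255.10693062991814, 'cy': 186.65658354695591, 'view': array([[-0.99497253, -0.09749873, -0.02288353,  0.50866564],
       [ 0.03232501, -0.52891979,  0.84805598, -0.1744049 ],
       [-0.09478793,  0.8430527 ,  0.52941231, -1.35677588],
       [ 0.        ,  0.        ,  0.        ,  1.        ]])}
wrist {'fx': 297.3186396354542, 'fy': 297.3186396354542, 'cx': 257.80434054229613, 'cy': 192.14468263500964, 'view': array([[-0.31899803, -0.94775368,  0.00179483,  0.67404684],
       [ 0.90064345, -0.30373007, -0.31078838,  0.03904948],
       [ 0.29509598, -0.09752438,  0.95047744, -0.39315348],
       [ 0.        ,  0.        ,  0.        ,  1.        ]])}
```

View pics/scene0.png

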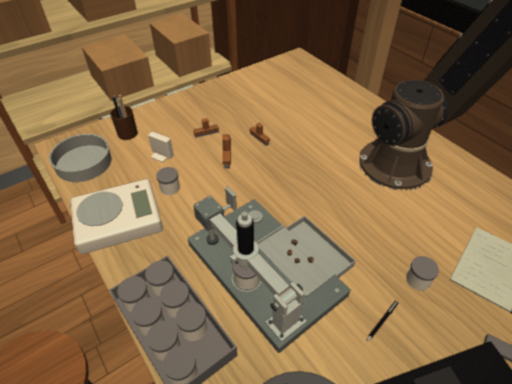

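View pics/side0.png

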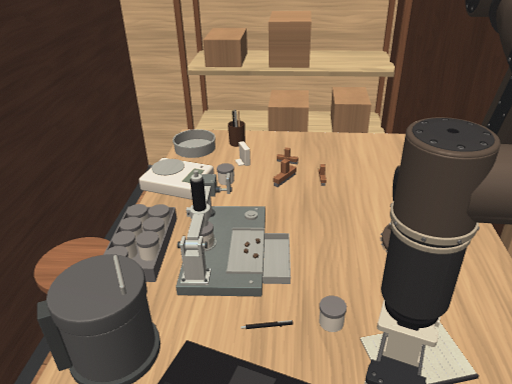

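View pics/wrist0.png

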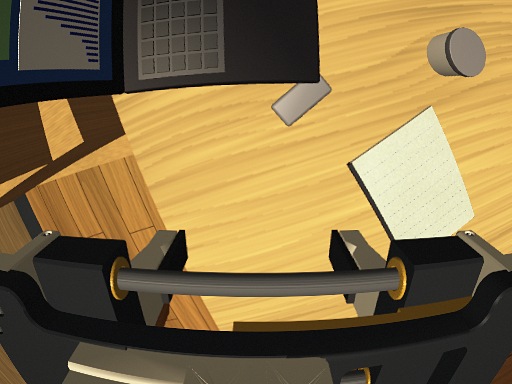

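```bash
cat > h.py <<'E'
import numpy as np,cv2
def ray(c,u,v):
    V=np.array(c['view']);R=V[:3,:3];t=V[:3,3]
    d=np.array([(u-c['cx'])/c['fx'],-(v-c['cy'])/c['fy'],-1.0])
    return -R.T@t,R.T@d
def atz(c,u,v,z):
    o,d=ray(c,u,v);s=(z-o[2])/d[2];return o+s*d
def dep(c,D,u,v):
    o,d=ray(c,u,v);return o+d*D[int(round(v)),int(round(u))]
def proj(c,P):
    P=np.atleast_2d(P);V=c['view'];q=P@V[:3,:3].T+V[:3,3]
    return np.c_[c['cx']+c['fx']*q[:,0]/-q[:,2],c['cy']+c['fy']*q[:,1]/q[:,2]]
def projw(c,P):
    P=np.atleast_2d(P);V=c['view'];q=P@V[:3,:3].T+V[:3,3]
    x,y,z=q[:,0],-q[:,1],-q[:,2];rr=np.hypot(x,y);th=np.arctan2(rr,z)
    return np.c_[c['cx']+c['fx']*th*x/rr,c['cy']+c['fy']*th*y/rr]
def wray(c,u,v):
    V=c['view'];a=(u-c['cx'])/c['fx'];b=(v-c['cy'])/c['fy'];th=np.hypot(a,b)
    d=np.array([np.sin(th)*a/th,-np.sin(th)*b/th,-np.cos(th)])
    return -V[:3,:3].T@V[:3,3],V[:3,:3].T@d
def watz(c,u,v,z):
    o,d=wray(c,u,v);return o+d*(z-o[2])/d[2]
def wdep(c,D,u,v):
    o,d=wray(c,u,v);V=c['view'];k=-(V[2,:3]@d);return o+d*D[int(round(v)),int(round(u))]/k
def cal(n): return np.load(f'pics/{n}_cal.npy',allow_pickle=True).item()
def cloud(c,D):
    v,u=np.mgrid[:384,:512];V=c['view'];R=V[:3,:3]
    d=np.stack([(u-c['cx'])/c['fx'],-(v-c['cy'])/c['fy'],-np.ones(u.shape)],-1)
    return (d*D[...,None]-V[:3,3])@R
E
python3 - <<'E'
from h import *
p=cv2.imread('pics/scene0.png')
cv2.imwrite('pics/s_stand.png',cv2.resize(p[175:350,180:360],None,fx=4.4,fy=3.4*4.4/3.4 if 0 else 3.4,interpolation=cv2.INTER_CUBIC))
cv2.imwrite('pics/s_scr.png',cv2.resize(p[110:200,140:290],None,fx=5,fy=5,interpolation=cv2.INTER_CUBIC))
c=cal('scene0');D=np.load('pics/scene0.npy')
for n,u,v in [('scrA top',205,121),('scrB top',227,137),('scrC top',259,126),('pot',168,173),('pot2',423,265),('table',300,200),('deck',300,235),('timer',160,140)]:
    print(n,dep(c,D,u,v).round(3))
X=cloud(c,D)
q=np.arange(0)
m=(X[...,2]>0.035)&(X[...,2]<0.045)&(X[...,0]>0.3)&(X[...,0]<0.9)&(np.abs(X[...,1])<0.4)
print(m.sum())
import numpy as np
im=p.copy();im[m]=(0,0,255);cv2.imwrite('pics/deckmask.png',im)
E
```

```text
scrA top [ 0.431 -0.489  0.062]
scrB top [ 0.43  -0.346  0.086]
scrC top [ 0.297 -0.356  0.064]
pot [ 0.652 -0.332  0.061]
pot2 [0.289 0.328 0.064]
table [ 0.358 -0.056 -0.001]
deck [0.445 0.049 0.004]
timer [ 0.608 -0.473  0.073]
7870
```

View pics/s_stand.png

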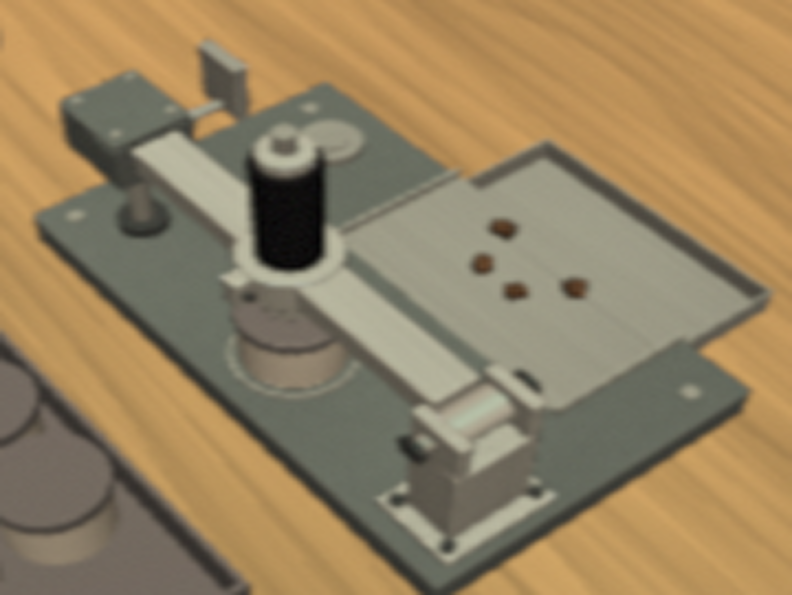

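View pics/s_scr.png

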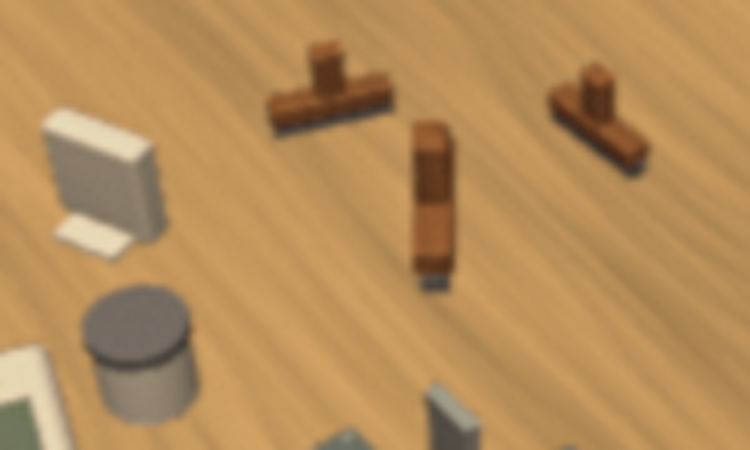

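View pics/deckmask.png

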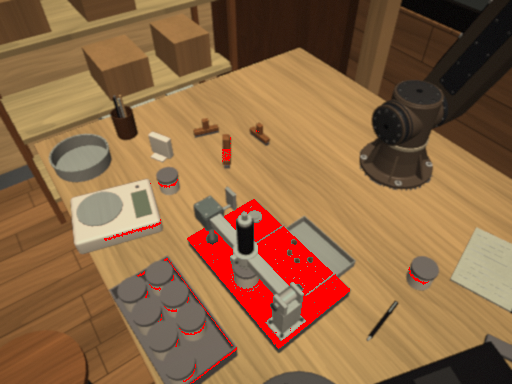

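Run:
```python
from h import *
from scipy import ndimage as nd
p=cv2.imread('pics/scene0.png');c=cal('scene0');D=np.load('pics/scene0.npy');X=cloud(c,D)
m=(X[...,2]>0.034)&(X[...,2]<0.046)
v,u=np.mgrid[:384,:512]
m&=(u>185)&(u<355)&(v>195)&(v<345)
l,n=nd.label(m,np.ones((3,3)));k=np.argmax(nd.sum(m,l,range(1,n+1)))+1
P=X[l==k];print(len(P),np.median(P[:,2]))
rect=cv2.minAreaRect(P[:,:2].astype(np.float32));print(rect);print(cv2.boxPoints(rect))
# scraper
ms=(u>215)&(u<236)&(v>130)&(v<172)&(X[...,2]>0.008)
Q=X[ms];
for lo,hi in ((.003,.012),(.016,.034),(.03,.04),(.05,.08),(.08,.09)):
    q=Q[(Q[:,2]>lo)&(Q[:,2]<hi)];print(lo,len(q),q.mean(0).round(4) if len(q) else 0,q.min(0).round(3),q.max(0).round(3))
    if len(q)>3: print(cv2.minAreaRect(q[:,:2].astype(np.float32)))
```

```text
7251 0.04069407603686775
((0.5934075117111206, 0.08158299326896667), (0.2311774045228958, 0.3817138373851776), 3.130296230316162)
[[ 0.46756917  0.2658432 ]
 [ 0.4884134  -0.11530108]
 [ 0.71924585 -0.10267723]
 [ 0.69840163  0.27846706]]
0.003 6 [ 0.4646 -0.3032  0.0094] [ 0.457 -0.309  0.008] [ 0.473 -0.299  0.012]
((0.4648975431919098, -0.30265262722969055), (0.004493141081184149, 0.016537373885512352), 58.309974670410156)
0.016 56 [ 0.4542 -0.3186  0.0286] [ 0.398 -0.384  0.017] [ 0.476 -0.295  0.034]
((0.4380687177181244, -0.34586846828460693), (0.10711634159088135, 0.02678993158042431), 57.33438491821289)
0.03 121 [ 0.4478 -0.3276  0.0354] [ 0.393 -0.391  0.03 ] [ 0.478 -0.297  0.04 ]
((0.4359135329723358, -0.3490959405899048), (0.1175084039568901, 0.026978088542819023), 57.253231048583984)
0.05 59 [ 0.4386 -0.3423  0.0656] [ 0.416 -0.358  0.051] [ 0.449 -0.334  0.078]
((0.43110910058021545, -0.34495821595191956), (0.03443630784749985, 0.019078325480222702), 11.099743843078613)
0.08 49 [ 0.4356 -0.3499  0.0857] [ 0.42  -0.368  0.08 ] [ 0.451 -0.336  0.089]
((0.4349971115589142, -0.35100066661834717), (0.029910983517766, 0.019724322482943535), 57.927223205566406)
```

```bash
cat >> h.py <<'E'
A=np.deg2rad(3.13);OS=np.array([.5595,.0597,0])
def S(P,a=None,o=None):
    a=A if a is None else a;o=OS if o is None else o
    P=np.atleast_2d(P)/1000.;R=np.array([[np.cos(a),-np.sin(a),0],[np.sin(a),np.cos(a),0],[0,0,1]]);return P@R.T+o
LINES=[[(-80,-170,40),(150,-170,40),(150,210,40),(-80,210,40),(-80,-170,40)],[(-155,-35,29),(-155,155,29),(-80,155,29)],[(-155,-35,29),(-80,-35,29)],[(-80,-36,48),(20,-36,48)],[(-80,156,48),(20,156,48)],
[(28,-138,188),(38,-138,188),(38,-102,188),(28,-102,188),(28,-138,188)],[(74,-148,178),(126,-148,178),(126,-92,178),(74,-92,178),(74,-148,178)],[(100,-92,168),(100,150,168)]]
def overlay(name,out,crop,f,wr=False):
    p=cv2.imread(f'pics/{name}.png');c=cal(name);u0,v0,u1,v1=crop
    im=cv2.resize(p[v0:v1,u0:u1],None,fx=f,fy=f,interpolation=cv2.INTER_CUBIC)
    for L in LINES:
        P=np.vstack([S(np.array(L[i])+(np.array(L[i+1])-np.array(L[i]))*t) for i in range(len(L)-1) for t in np.linspace(0,1,12)])
        q=((projw if wr else proj)(c,P)-[u0,v0]+.5)*f
        cv2.polylines(im,[q.astype(np.int32)],False,(0,0,255),1)
    cv2.imwrite(f'pics/{out}.png',im)
E
python3 - <<'E'
from h import *
overlay('scene0','ov_scene',(185,175,360,350),3.4)
overlay('side0','ov_side',(170,160,300,300),4)
print(S([[-80,60,40],[33,-120,169],[100,-120,150]]))
E
```

```text
[[ 0.47634324  0.11524236  0.04      ]
 [ 0.59900297 -0.05831913  0.169     ]
 [ 0.66590302 -0.05466082  0.15      ]]
```

View pics/ov_scene.png

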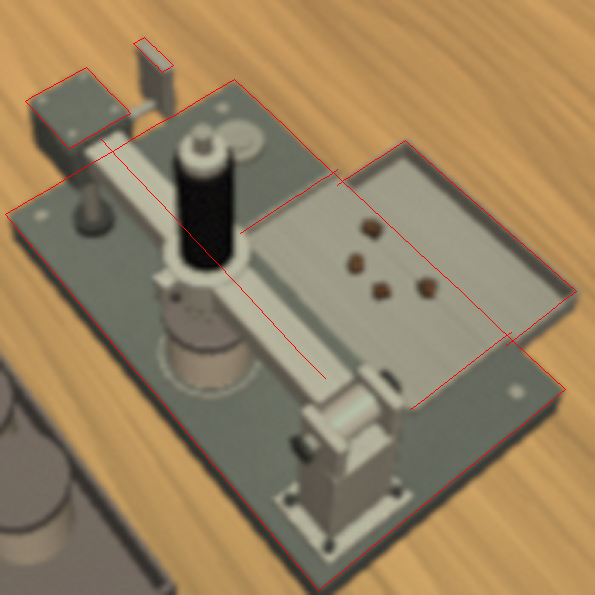

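View pics/ov_side.png

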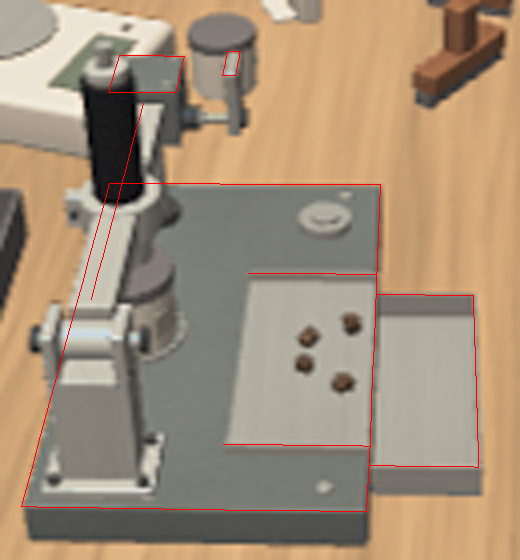

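Call:
{"name": "servo_tool", "arguments": {"grip": [-1,-1,-1,-1,-1,-1,-1,-1,-1,-1], "translation": [[0,0,-0.02],[0,0,-0.04],[0,0,-0.06],[0,0,-0.06],[0,0,-0.06],[0,0,-0.06],[0,0,-0.06],[0,0,-0.06],[0,0,-0.06],[0,0,-0.06]], "turn": [0.08,0.16,0.24,0.24,0.24,0.24,0.24,0.24,0.24,0.24]}}

```text
time_s: 0.98
tcp_pos: [0.2154, 0.6395, 0.286]
eef_rot: [180.0, -0.0, -32.4]
contact_force: [-0.9, -0.1, 1.4]
gripper_width: 0.0872
```

Call:
{"name": "servo_tool", "arguments": {"grip": [-1,-1,-1,-1,-1,-1,-1,-1,-1,-1], "translation": [[0.038,0.016,0],[0.076,0.032,0],[0.114,0.048,0],[0.152,0.064,0],[0.19,0.08,0],[0.228,0.096,0],[0.266,0.112,0],[0.304,0.128,0],[0.342,0.144,0],[0.38,0.16,0]], "turn": [0,0,0,0,0,0,0,0,0,0]}}

```text
time_s: 1.82
tcp_pos: [0.4514, 0.2993, 0.2869]
eef_rot: [-180.0, -0.0, -32.3]
contact_force: [0.7, 1.5, 0.3]
gripper_width: 0.0878
```

Call:
{"name": "servo_tool", "arguments": {"grip": [-1,-1,-1,-1,-1,-1,-1,-1,-1,-1], "translation": [[0.021,0.034,0],[0.042,0.068,0],[0.063,0.103,0],[0.084,0.137,0],[0.105,0.171,0],[0.126,0.205,0],[0.147,0.239,0],[0.168,0.274,0],[0.189,0.308,0],[0.21,0.342,0]], "turn": [0,0,0,0,0,0,0,0,0,0]}}

```text
time_s: 2.65
tcp_pos: [0.4445, -0.102, 0.287]
eef_rot: [-180.0, -0.1, -32.3]
contact_force: [0.7, -0.0, -0.1]
gripper_width: 0.0876
```

Call:
{"name": "servo_tool", "arguments": {"grip": [-1,-1,-1,-1,-1,-1,-1,-1,-1,-1], "translation": [[0.02,0.034,0],[0.04,0.068,0],[0.06,0.103,0],[0.08,0.137,0],[0.1,0.171,0.01],[0.12,0.205,0.03],[0.125,0.214,0.05],[0.125,0.214,0.07],[0.125,0.214,0.07],[0.125,0.214,0.07]], "turn": [0,0,0,0,0,0,0,0,0,0]}}

```text
time_s: 3.48
tcp_pos: [0.4354, -0.3478, 0.2159]
eef_rot: [180.0, 0.1, -32.4]
contact_force: [-0.9, -0.1, 1.2]
gripper_width: 0.0875
```

```bash
cat > look.py <<'E'
import sys
from plant import r,capture,calibration
from h import *
s=r.get_state()
print({k:np.round(s[k],4) for k in('time_s','joints','tcp_pos','eef_rot','contact_force','gripper_width')})
n,i=sys.argv[1],sys.argv[2]
c=calibration(n);p,d=capture(n);nm=n+i
cv2.imwrite(f'pics/{nm}.png',p);np.save(f'pics/{nm}.npy',d);np.save(f'pics/{nm}_cal.npy',c,allow_pickle=True)
E
python3 look.py wrist 1
```

```text
{'time_s': np.float64(3.4833), 'joints': array([-1.84823e+01,  1.00206e+01, -1.51659e+01,  1.07000e-02,
       -6.49597e+01,  7.60949e+01]), 'tcp_pos': array([ 0.4354, -0.3478,  0.2159]), 'eef_rot': array([ 1.799555e+02,  1.396000e-01, -3.238300e+01]), 'contact_force': array([-0.8957, -0.0781,  1.2006]), 'gripper_width': np.float64(0.0875)}
```

View pics/wrist1.png

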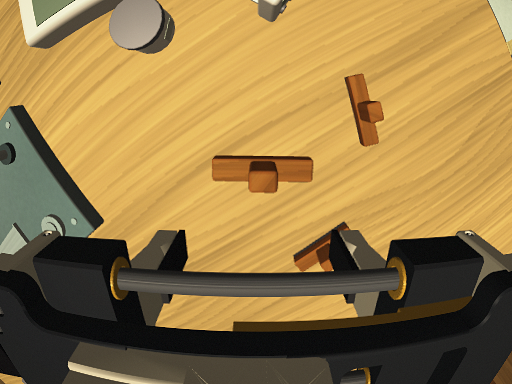

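Run:
```python
from h import *
c=cal('wrist1');D=np.load('pics/wrist1.npy')
for z in (0.036,):
  a=[watz(c,u,v,z)[:3] for u,v in ((213,157),(311,158))];print(np.round(a,4)); d=a[0]-a[1];print(np.linalg.norm(d),np.degrees(np.arctan2(d[1],d[0])))
print([watz(c,u,v,.036).round(4) for u,v in((212,182),(313,183))],[watz(c,u,v,.036).round(4) for u,v in((262,157),)])
for u,v in ((249,169),(276,169),(249,192),(277,192),(263,180)): print(watz(c,u,v,.086).round(4),wdep(c,D,u,v).round(4))
ct=np.array([.435,-.3500,0]);a=np.deg2rad(57.6)
p=cv2.imread('pics/wrist1.png')
def bx(ct,a,hx,hy,z):
    R=np.array([[np.cos(a),-np.sin(a)],[np.sin(a),np.cos(a)]])
    q=np.array([(hx,hy),(hx,-hy),(-hx,-hy),(-hx,hy),(hx,hy)])@R.T+ct[:2];return np.c_[q,np.full(5,z)]
f=4;u0,v0=190,130
im=cv2.resize(p[v0:v0+80,u0:u0+150],None,fx=f,fy=f,interpolation=cv2.INTER_CUBIC)
for hx,hy,z in ((.060,.014,.036),(.015,.012,.086)):
    cv2.polylines(im,[((projw(c,bx(ct,a,hx,hy,z))-[u0,v0]+.5)*f).astype(np.int32)],False,(0,255,0),1)
cv2.imwrite('pics/ovw1.png',im)
```

```text
[[ 0.4776 -0.3131  0.036 ]
 [ 0.4153 -0.4094  0.036 ]]
0.11466431659391568 57.0782715181674
[array([ 0.4532, -0.2948,  0.036 ]), array([ 0.3873, -0.3963,  0.036 ])] [array([ 0.4467, -0.3612,  0.036 ])]
[ 0.4523 -0.3485  0.086 ] [ 0.4493 -0.3461  0.0706]
[ 0.4379 -0.3713  0.086 ] [ 0.4333 -0.3698  0.0669]
[ 0.432  -0.3354  0.086 ] [ 0.41   -0.3185  0.0021]
[ 0.4166 -0.3596  0.086 ] [ 0.3897 -0.3495  0.0006]
[ 0.4351 -0.3543  0.086 ] [ 0.4354 -0.3544  0.0872]
```

View pics/ovw1.png

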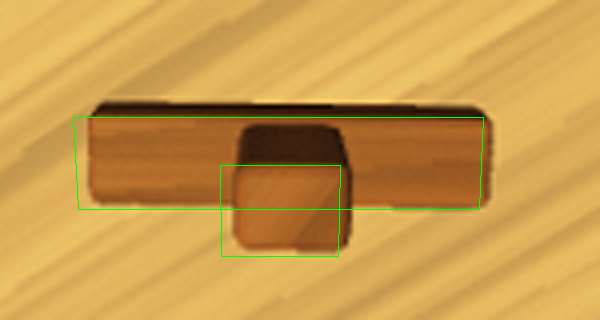

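Call:
{"name": "servo_tool", "arguments": {"grip": [-1,-1,-1,-1,-1,-1,-1,-1,-1,-1], "translation": [[0.001,0.004,0.03],[0.001,0.004,0.06],[0.001,0.004,0.09],[0.001,0.004,0.12],[0.001,0.004,0.14],[0.001,0.004,0.155],[0.001,0.004,0.165],[0.001,0.004,0.17],[0.001,0.004,0.17],[0.001,0.004,0.17]], "turn": [0,0,0,0,0,0,0,0,0,0]}}

```text
time_s: 4.37
tcp_pos: [0.4359, -0.3519, 0.0478]
eef_rot: [-180.0, -0.1, -32.3]
contact_force: [-0.3, 0.9, -0.3]
gripper_width: 0.0875
```

Call:
{"name": "servo_tool", "arguments": {"grip": [0,1,1,1,1,1,1,1,1,1], "translation": [[0,0,0],[0,0,0],[0,0,0],[0,0,0],[0,0,0],[0,0,0],[0,0,0],[0,0,0],[0,0,0],[0,0,0]], "turn": [0,0,0,0,0,0,0,0,0,0], "newtons": 40}}

```text
time_s: 5.2
tcp_pos: [0.4348, -0.3518, 0.0465]
eef_rot: [180.0, 0.0, -32.4]
contact_force: [0.1, -0.4, -0.3]
gripper_width: 0.0301
```

```bash
python3 look.py wrist 2
```

```text
{'time_s': np.float64(5.2), 'joints': array([-1.89176e+01,  2.02907e+01, -2.66102e+01,  8.40000e-03,
       -4.31058e+01,  7.65509e+01]), 'tcp_pos': array([ 0.4348, -0.3518,  0.0465]), 'eef_rot': array([ 1.799929e+02,  5.200000e-03, -3.236060e+01]), 'contact_force': array([ 0.129 , -0.4017, -0.2807]), 'gripper_width': np.float64(0.0301)}
```

View pics/wrist2.png

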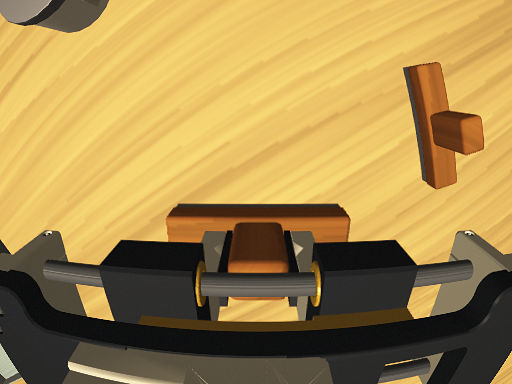

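Call:
{"name": "servo_tool", "arguments": {"grip": [1,1,1,1,1,1,1,1,1,1], "translation": [[0,0,-0.02],[0,0,-0.045],[0,0,-0.075],[0,0,-0.1],[0,0,-0.11],[0,0,-0.11],[0,0,-0.11],[0,0,-0.11],[0,0,-0.11],[0,0,-0.11]], "turn": [0,0,0,-0.1,-0.2,-0.3,-0.42,-0.52,-0.62,-0.62]}}

```text
time_s: 6.08
tcp_pos: [0.4345, -0.3514, 0.1562]
eef_rot: [-180.0, 0.0, 3.4]
contact_force: [0.2, -0.4, -1.6]
gripper_width: 0.03
```

Call:
{"name": "servo_tool", "arguments": {"grip": [1,1,1,1,1,1,1,1,1,1], "translation": [[0.002,-0.02,0],[0.004,-0.05,0],[0.006,-0.09,0],[0.008,-0.13,0],[0.01,-0.17,0],[0.013,-0.21,0],[0.016,-0.25,0],[0.019,-0.29,0],[0.022,-0.33,0],[0.025,-0.36,0]], "turn": [0,0,0,0,0,0,0,0,0,0]}}

```text
time_s: 6.92
tcp_pos: [0.4394, 0.0116, 0.1567]
eef_rot: [-180.0, -0.0, 3.0]
contact_force: [0.8, -0.0, -1.7]
gripper_width: 0.0299
```

Call:
{"name": "servo_tool", "arguments": {"grip": [1,1,1,1,1,1,1,1], "translation": [[0.002,-0.03,0],[0.004,-0.06,0],[0.006,-0.085,0],[0.008,-0.1,0],[0.008,-0.11,0],[0.008,-0.11,0],[0.008,-0.11,0],[0.008,-0.11,0]], "turn": [0,0,0,0,0,0,0,0]}}

```text
time_s: 7.58
tcp_pos: [0.4415, 0.1186, 0.1564]
eef_rot: [180.0, 0.0, 3.1]
contact_force: [-0.8, 0.5, -1.6]
gripper_width: 0.0297
```

```bash
python3 look.py wrist 3; python3 look.py scene 3; python3 -c "
from h import *
overlay('wrist3','ovw3',(0,0,512,384),1.5,True)
print(S([12,60,0]))
p=cv2.imread('pics/scene3.png');cv2.imwrite('pics/s3.png',cv2.resize(p[150:350,180:380],None,fx=3,fy=3))"
```

```text
{'time_s': np.float64(7.5833), 'joints': array([ 3.98352e+01,  3.32240e+00, -3.15356e+01, -6.10000e-03,
       -5.51823e+01,  5.32492e+01]), 'tcp_pos': array([0.4415, 0.1186, 0.1564]), 'eef_rot': array([1.799798e+02, 3.540000e-02, 3.080900e+00]), 'contact_force': array([-0.792 ,  0.4512, -1.6216]), 'gripper_width': np.float64(0.0297)}
{'time_s': np.float64(7.6333), 'joints': array([ 3.98150e+01,  3.31830e+00, -3.15346e+01, -6.40000e-03,
       -5.51797e+01,  5.32563e+01]), 'tcp_pos': array([0.4416, 0.1185, 0.1564]), 'eef_rot': array([1.799847e+02, 2.920000e-02, 3.067700e+00]), 'contact_force': array([-0.5728, -0.095 , -1.9889]), 'gripper_width': np.float64(0.0296)}
[[0.568206   0.12026571 0.        ]]
```

View pics/ovw3.png

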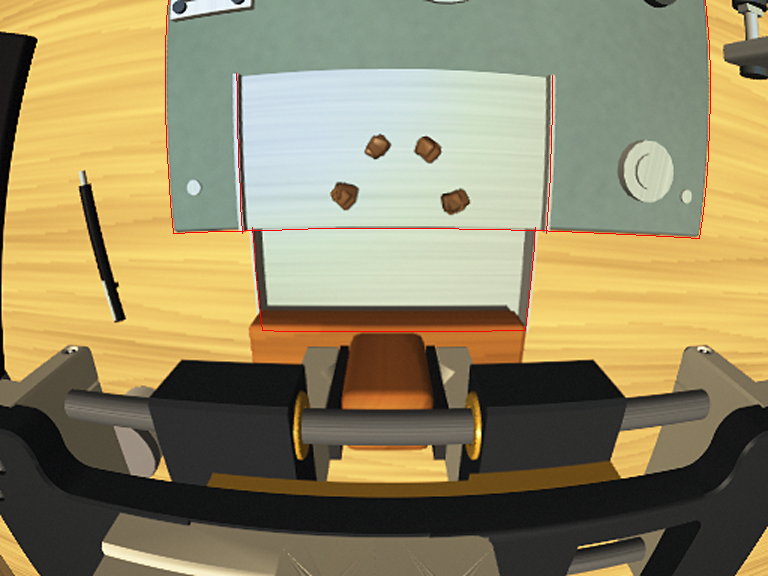

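View pics/s3.png

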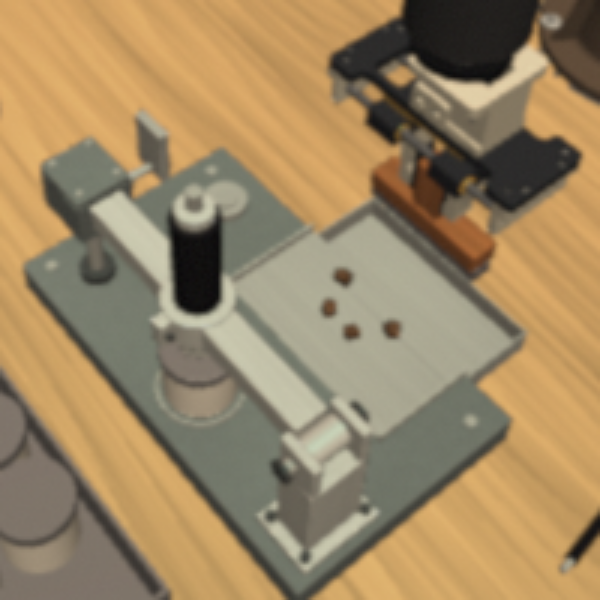

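Call:
{"name": "servo_tool", "arguments": {"grip": [1,1,1,1,1,1,1,1,1,1], "translation": [[0.02,0.001,0],[0.05,0.002,0],[0.08,0.004,0],[0.105,0.005,0],[0.12,0.005,0],[0.127,0.005,0],[0.127,0.005,0.015],[0.127,0.005,0.03],[0.127,0.005,0.04],[0.127,0.005,0.045]], "turn": [0,0,0,0,0,0,0,0,0,0]}}

```text
time_s: 8.52
tcp_pos: [0.5677, 0.1204, 0.11]
eef_rot: [179.9, 0.1, 3.1]
contact_force: [0.0, 0.1, -1.8]
gripper_width: 0.0298
```

Call:
{"name": "servo_tool", "arguments": {"grip": [1,1,1,1,1,1,1,1], "translation": [[0,0,0.005],[0,0,0.01],[0,0,0.014],[0,0,0.018],[0,0,0.02],[0,0,0.022],[0,0,0.022],[0,0,0.022]], "turn": [0,0,0,0,0,0,0,0]}}

```text
time_s: 9.18
tcp_pos: [0.569, 0.1214, 0.0897]
eef_rot: [180.0, -0.0, 3.2]
contact_force: [0.1, 0.2, -2.3]
gripper_width: 0.0301
```

```bash
python3 look.py scene 4; python3 look.py side 4; python3 -c "
from h import *
p=cv2.imread('pics/scene4.png');q=cv2.imread('pics/side4.png');a=cv2.resize(p[180:330,200:360],None,fx=2.5,fy=2.5,interpolation=2);b=cv2.resize(q[170:320,180:340],None,fx=2.5,fy=2.5,interpolation=2)
cv2.imwrite('pics/s4.png',np.hstack([a,b]))"
```

```text
{'time_s': np.float64(9.1833), 'joints': array([ 3.12963e+01,  1.89904e+01, -2.13277e+01,  6.60000e-03,
       -4.96755e+01,  6.18707e+01]), 'tcp_pos': array([0.569 , 0.1214, 0.0897]), 'eef_rot': array([ 1.799986e+02, -8.000000e-03,  3.171200e+00]), 'contact_force': array([ 0.0944,  0.2489, -2.3011]), 'gripper_width': np.float64(0.0301)}
{'time_s': np.float64(9.2333), 'joints': array([ 3.12974e+01,  1.89834e+01, -2.13215e+01,  6.40000e-03,
       -4.96764e+01,  6.18682e+01]), 'tcp_pos': array([0.5691, 0.1215, 0.0898]), 'eef_rot': array([-1.799955e+02, -1.880000e-02,  3.169800e+00]), 'contact_force': array([ 0.5542, -0.3199, -2.1165]), 'gripper_width': np.float64(0.0298)}
```

View pics/s4.png

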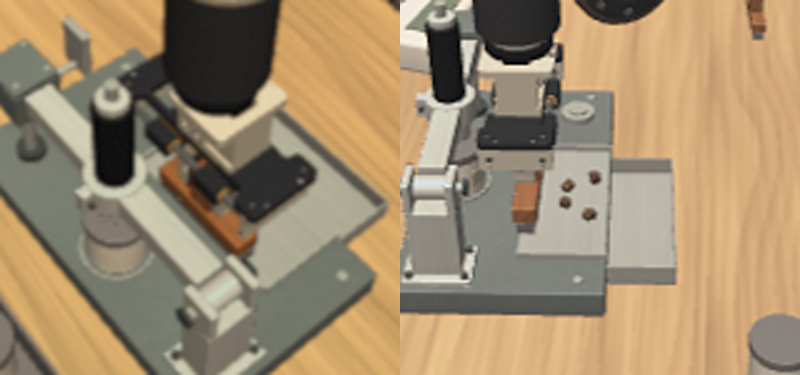

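Call:
{"name": "servo_tool", "arguments": {"grip": [1,1,1,1,1,1,1,1,1,1], "translation": [[0,0,0.001],[0,0,0.002],[-0.003,0,0.002],[-0.008,0,0.002],[-0.014,0,0.002],[-0.02,0,0.002],[-0.026,0,0.002],[-0.032,0,0.002],[-0.038,0,0.002],[-0.044,0,0.002]], "turn": [0,0,0,0,0,0,0,0,0,0]}}

```text
time_s: 10.12
tcp_pos: [0.5243, 0.119, 0.0877]
eef_rot: [-180.0, -0.0, 3.2]
contact_force: [-0.5, 0.4, -0.8]
gripper_width: 0.0298
```

Call:
{"name": "servo_tool", "arguments": {"grip": [1,1,1,1,1,1,1,1,1,1], "translation": [[-0.005,0,0],[-0.01,0,0],[-0.015,0,0],[-0.02,0,0],[-0.025,0,0],[-0.03,0,0],[-0.035,0,0],[-0.04,0,0],[-0.045,0,0],[-0.05,0,0]], "turn": [0,0,0,0,0,0,0,0,0,0]}}

```text
time_s: 10.95
tcp_pos: [0.4745, 0.1161, 0.0875]
eef_rot: [180.0, 0.0, 3.2]
contact_force: [0.0, 0.6, -2.2]
gripper_width: 0.0297
```

```bash
python3 look.py scene 5; python3 look.py side 5; python3 -c "
from h import *
p=cv2.imread('pics/scene5.png');q=cv2.imread('pics/side5.png');a=cv2.resize(p[180:330,220:380],None,fx=2.5,fy=2.5,interpolation=2);b=cv2.resize(q[170:320,180:340],None,fx=2.5,fy=2.5,interpolation=2)
cv2.imwrite('pics/s5.png',np.hstack([a,b]))"
```

```text
{'time_s': np.float64(10.95), 'joints': array([ 3.68679e+01,  1.12253e+01, -3.29960e+01, -1.80000e-03,
       -4.57884e+01,  5.62945e+01]), 'tcp_pos': array([0.4745, 0.1161, 0.0875]), 'eef_rot': array([1.799957e+02, 8.800000e-03, 3.161100e+00]), 'contact_force': array([ 0.0298,  0.6143, -2.232 ]), 'gripper_width': np.float64(0.0297)}
{'time_s': np.float64(11.0), 'joints': array([ 3.68937e+01,  1.11663e+01, -3.30752e+01, -2.94000e-02,
       -4.57959e+01,  5.62732e+01]), 'tcp_pos': array([0.4736, 0.1159, 0.0875]), 'eef_rot': array([1.799968e+02, 4.280000e-02, 3.146400e+00]), 'contact_force': array([-2.1358, -0.3674, -2.7326]), 'gripper_width': np.float64(0.03)}
```

View pics/s5.png

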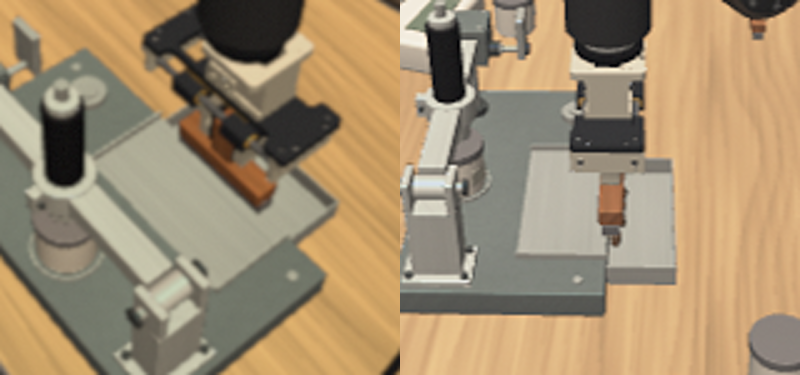

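Call:
{"name": "servo_tool", "arguments": {"grip": [1,1,1,1,1,1,1,1,1,1], "translation": [[-0.005,0,0],[-0.01,0,0],[-0.014,0,0],[-0.014,0,0],[-0.014,0,-0.01],[-0.014,0,-0.03],[-0.014,0,-0.05],[-0.014,0,-0.07],[-0.014,0,-0.07],[-0.014,0,-0.07]], "turn": [0,0,0,0,0,0,0,0,0,0]}}

```text
time_s: 11.88
tcp_pos: [0.4617, 0.1159, 0.1585]
eef_rot: [-179.9, -0.1, 3.2]
contact_force: [0.7, 0.9, -2.8]
gripper_width: 0.0297
```

Call:
{"name": "servo_tool", "arguments": {"grip": [1,1,1,1,1,1], "translation": [[-0.01,0.02,0],[-0.02,0.05,0],[-0.025,0.09,0],[-0.025,0.13,0],[-0.025,0.17,0],[-0.025,0.2,0]], "turn": [0,0,0,0,0,0]}}

```text
time_s: 12.38
tcp_pos: [0.446, -0.0879, 0.1565]
eef_rot: [180.0, 0.1, 3.2]
contact_force: [1.3, -0.0, -0.9]
gripper_width: 0.0299
```

```bash
python3 look.py scene 6; python3 look.py side 6; python3 -c "
from h import *
p=cv2.imread('pics/scene6.png');q=cv2.imread('pics/side6.png');a=cv2.resize(p[180:330,220:380],None,fx=2.5,fy=2.5,interpolation=2);b=cv2.resize(q[170:320,180:340],None,fx=2.5,fy=2.5,interpolation=2)
cv2.imwrite('pics/s6.png',np.hstack([a,b]))"
```

```text
{'time_s': np.float64(12.3833), 'joints': array([ 1.37914e+01,  3.07900e+00, -3.17703e+01, -1.38000e-02,
       -5.52427e+01,  7.93761e+01]), 'tcp_pos': array([ 0.446 , -0.0879,  0.1565]), 'eef_rot': array([1.799942e+02, 9.250000e-02, 3.159600e+00]), 'contact_force': array([ 1.3423, -0.0104, -0.9284]), 'gripper_width': np.float64(0.0299)}
{'time_s': np.float64(12.4333), 'joints': array([ 1.34351e+01,  3.17750e+00, -3.17225e+01,  4.36000e-02,
       -5.52713e+01,  7.96179e+01]), 'tcp_pos': array([ 0.4459, -0.0909,  0.1563]), 'eef_rot': array([1.79934e+02, 1.62000e-01, 3.07780e+00]), 'contact_force': array([ 2.1238, -5.5647, -1.7329]), 'gripper_width': np.float64(0.0297)}
```

View pics/s6.png

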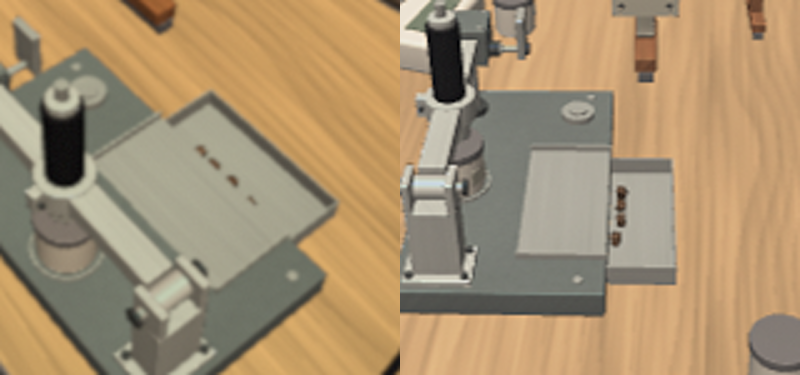

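Call:
{"name": "servo_tool", "arguments": {"grip": [1,1,1,1,1,1,1,1,1,1], "translation": [[-0.002,0.04,0],[-0.004,0.08,0],[-0.006,0.12,0],[-0.01,0.16,0],[-0.012,0.19,0],[-0.012,0.21,0.01],[-0.012,0.21,0.035],[-0.012,0.21,0.06],[-0.012,0.21,0.08],[-0.012,0.21,0.09]], "turn": [0,0,0,0,0,0,0,0,0,0]}}

```text
time_s: 13.32
tcp_pos: [0.4446, -0.2951, 0.0639]
eef_rot: [-179.9, 0.3, 3.1]
contact_force: [0.2, 0.2, -2.5]
gripper_width: 0.0297
```

Call:
{"name": "servo_tool", "arguments": {"grip": [1,1,1,1,1,1,1,1], "translation": [[0,0,0.005],[0,0,0.01],[0,0,0.014],[0,0,0.016],[0,0,0.018],[0,0,0.018],[0,0,0.018],[0,0,0.018]], "turn": [0,0,0,0,0,0,0,0]}}

```text
time_s: 13.98
tcp_pos: [0.4471, -0.2961, 0.0501]
eef_rot: [180.0, -0.1, 3.2]
contact_force: [0.1, -0.5, -2.6]
gripper_width: 0.0297
```

Call:
{"name": "servo_tool", "arguments": {"grip": [1,1,1,1,1,1], "translation": [[0,0,0.001],[0,0,0.002],[0,0,0.003],[0,0,0.004],[0,0,0.004],[0,0,0.004]], "turn": [0,0,0,0,0,0]}}

```text
time_s: 14.48
tcp_pos: [0.4469, -0.296, 0.0465]
eef_rot: [180.0, -0.0, 3.2]
contact_force: [-2.9, 2.7, 9.1]
gripper_width: 0.0299
```

Touched down (upward force). Release and rise.

Call:
{"name": "servo_tool", "arguments": {"grip": [0.2,0,-0.5,-1,-1,-1,-1,-1,-1,-1], "translation": [[0,0,0],[0,0,0],[0,0,0],[0,0,0],[0,0,0],[0,0,0],[0,0,-0.01],[0,0,-0.04],[0,0,-0.08],[0,0,-0.12]], "turn": [0,0,0,0,0,0,0,0,0,0]}}

```text
time_s: 15.32
tcp_pos: [0.4459, -0.2958, 0.1671]
eef_rot: [-180.0, 0.1, 3.2]
contact_force: [1.6, 0.1, -1.4]
gripper_width: 0.086
```

Call:
{"name": "servo_tool", "arguments": {"grip": [-1,-1,-1,-1,-1,-1,-1,-1,-1,-1], "translation": [[0,0,-0.04],[0,0,-0.08],[0,0,-0.1],[0,0,-0.1],[0,0,-0.1],[0,0,-0.1],[0,0,-0.1],[0,0,-0.1],[0,0,-0.1],[0,0,-0.1]], "turn": [0.12,0.24,0.36,0.48,0.6,0.72,0.84,0.96,1.08,1.2]}}

```text
time_s: 16.15
tcp_pos: [0.4465, -0.296, 0.2664]
eef_rot: [-180.0, -0.0, -65.9]
contact_force: [-0.4, 0.2, 0.2]
gripper_width: 0.0873
```

```bash
python3 look.py scene 7; python3 look.py side 7; python3 -c "
from h import *
p=cv2.imread('pics/scene7.png');q=cv2.imread('pics/side7.png');
cv2.imwrite('pics/s7.png',np.hstack([cv2.resize(p[80:230,180:340],None,fx=2.5,fy=2.5,interpolation=2),cv2.resize(q[130:280,200:360],None,fx=2.5,fy=2.5,interpolation=2)]))"
```

```text
{'time_s': np.float64(16.15), 'joints': array([-1.25562e+01,  5.94150e+00, -1.32930e+01,  2.20000e-03,
       -7.07364e+01,  3.66225e+01]), 'tcp_pos': array([ 0.4465, -0.296 ,  0.2664]), 'eef_rot': array([-1.799779e+02, -1.900000e-02, -6.593300e+01]), 'contact_force': array([-0.3695,  0.1584,  0.2495]), 'gripper_width': np.float64(0.0873)}
{'time_s': np.float64(16.2), 'joints': array([-1.25560e+01,  5.94570e+00, -1.32963e+01,  1.70000e-03,
       -7.07361e+01,  3.61176e+01]), 'tcp_pos': array([ 0.4465, -0.296 ,  0.2663]), 'eef_rot': array([-1.799832e+02, -1.430000e-02, -6.643780e+01]), 'contact_force': array([-0.1167, -0.8947, -0.0945]), 'gripper_width': np.float64(0.0877)}
```

View pics/s7.png

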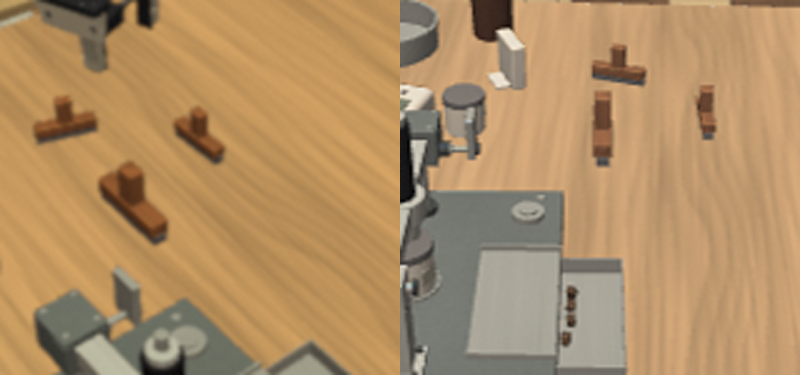

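Call:
{"name": "servo_tool", "arguments": {"grip": [0.4,0.4,0.4,0.4,0.4,0.4], "translation": [[0,0,0],[0,0,0],[0,0,0],[0,0,0],[0,0,0],[0,0,0]], "turn": [0.12,0.24,0.36,0.37,0.37,0.37]}}

```text
time_s: 16.75
tcp_pos: [0.4467, -0.296, 0.2658]
eef_rot: [-180.0, -0.0, -86.5]
contact_force: [0.6, 1.5, -0.4]
gripper_width: 0.0531
```

Call:
{"name": "servo_tool", "arguments": {"grip": [0.4,0.4,0.4,0.4,0.4,0.4,0.4,0.4,0.4,0.4], "translation": [[-0.02,-0.015,0],[-0.05,-0.035,0],[-0.08,-0.058,0],[-0.11,-0.08,0],[-0.14,-0.1,0],[-0.17,-0.123,0],[-0.2,-0.145,0],[-0.22,-0.158,0],[-0.229,-0.1655,0],[-0.229,-0.1655,0]], "turn": [0,0,0,0,0,0,0,0,0,0]}}

```text
time_s: 17.58
tcp_pos: [0.6003, -0.0561, 0.265]
eef_rot: [180.0, -0.0, -86.5]
contact_force: [-0.1, -0.2, -0.5]
gripper_width: 0.026
```

Call:
{"name": "servo_tool", "arguments": {"grip": [0.4,0.4,0.4,0.4], "translation": [[0,0,0.01],[0,0,0.03],[0,0,0.04],[0,0,0.04]], "turn": [0,0,0,0]}}

```text
time_s: 17.92
tcp_pos: [0.5969, -0.0592, 0.2226]
eef_rot: [179.7, 0.0, -86.8]
contact_force: [-1.4, -0.9, -0.6]
gripper_width: 0.0261
```

```bash
python3 look.py wrist 8;  python3 -c "
from h import *
overlay('wrist8','ovw8',(0,0,512,384),1.5,True)"
```

```text
{'time_s': np.float64(17.9167), 'joints': array([ 1.29480e+01,  1.38558e+01, -9.27730e+00, -5.55000e-02,
       -6.71441e+01, -9.75290e+00]), 'tcp_pos': array([ 0.5969, -0.0592,  0.2226]), 'eef_rot': array([ 1.797182e+02,  3.300000e-03, -8.682660e+01]), 'contact_force': array([-1.4006, -0.9391, -0.5579]), 'gripper_width': np.float64(0.0261)}
```

View pics/ovw8.png

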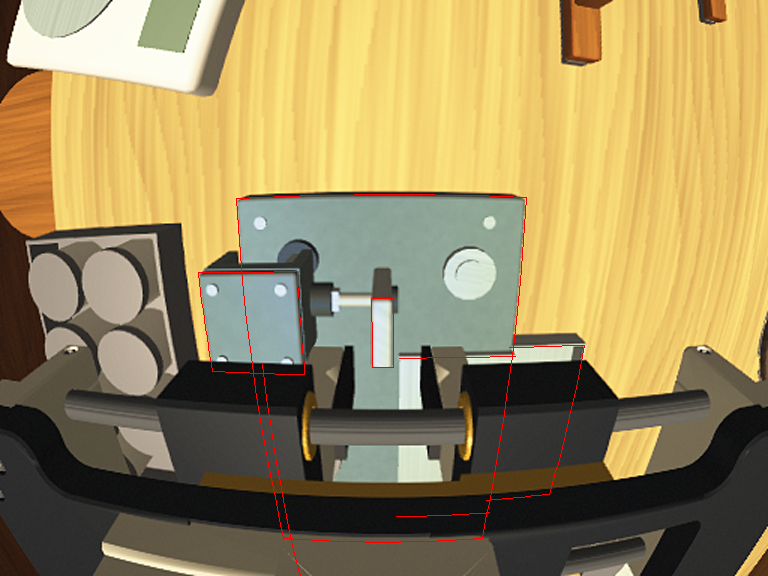

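Call:
{"name": "servo_tool", "arguments": {"grip": [0.4,0.4,0.4,0.4,0.4], "translation": [[0,0,0.01],[0,0,0.02],[0,0,0.025],[0,0,0.025],[0,0,0.025]], "turn": [0,0,0,0,0]}}

```text
time_s: 18.38
tcp_pos: [0.5991, -0.0582, 0.2003]
eef_rot: [180.0, -0.0, -86.8]
contact_force: [-0.1, -0.3, -0.1]
gripper_width: 0.026
```

```bash
python3 look.py wrist 9;  python3 -c "
from h import *
from plant import r
overlay('wrist9','ovw9',(180,130,380,280),3.5,True)"
```

```text
{'time_s': np.float64(18.3833), 'joints': array([ 1.30360e+01,  1.47885e+01, -1.10678e+01,  8.10000e-03,
       -6.41860e+01, -9.82680e+00]), 'tcp_pos': array([ 0.5991, -0.0582,  0.2003]), 'eef_rot': array([ 1.799595e+02, -1.440000e-02, -8.678730e+01]), 'contact_force': array([-0.0739, -0.3024, -0.1427]), 'gripper_width': np.float64(0.026)}
```

View pics/ovw9.png

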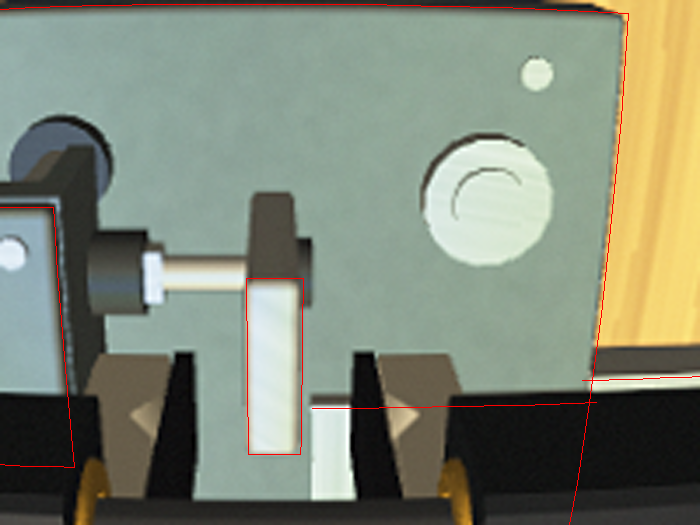

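Call:
{"name": "servo_tool", "arguments": {"grip": [0.4,0.4,0.4,0.4,0.4,0.4,0.4,0.4], "translation": [[0,0,0.008],[0,0,0.016],[0,0,0.024],[0,0,0.032],[0,0,0.04],[0,0,0.046],[0,0,0.047],[0,0,0.047]], "turn": [0,0,0,0,0,0,0,0]}}

```text
time_s: 19.1
tcp_pos: [0.5989, -0.0582, 0.1529]
eef_rot: [179.9, -0.0, -86.8]
contact_force: [0.0, 0.7, 0.2]
gripper_width: 0.0262
```

Call:
{"name": "servo_tool", "arguments": {"grip": [1,1,1,1,1,1], "translation": [[0,0,0],[0,0,0],[0,0,0],[0,0,0],[0,0,0],[0,0,0]], "turn": [0,0,0,0,0,0], "newtons": 50}}

```text
time_s: 19.6
tcp_pos: [0.5994, -0.0581, 0.154]
eef_rot: [-180.0, -0.0, -86.8]
contact_force: [-0.8, 0.1, 2.1]
gripper_width: 0.0098
```

Call:
{"name": "servo_tool", "arguments": {"grip": [1,1,1,1,1,1,1,1], "translation": [[0,0.003,0],[0,0.006,0],[0,0.009,0],[0,0.012,0],[0,0.015,0],[0,0.015,0],[0,0.015,0],[0,0.015,0]], "turn": [0,0,0,0,0,0,0,0]}}

```text
time_s: 20.27
tcp_pos: [0.5863, -0.0587, 0.154]
eef_rot: [-179.8, -0.0, -86.8]
contact_force: [9.5, -1.4, -4.9]
gripper_width: 0.0097
```

```bash
python3 look.py wrist 10;  python3 -c "
from h import *
overlay('wrist10','ovw10',(180,100,380,250),3.5,True)"
```

```text
{'time_s': np.float64(20.2667), 'joints': array([ 1.33054e+01,  1.56716e+01, -1.63980e+01,  5.29000e-02,
       -5.76903e+01, -1.01026e+01]), 'tcp_pos': array([ 0.5863, -0.0587,  0.154 ]), 'eef_rot': array([-1.797558e+02, -2.100000e-03, -8.676900e+01]), 'contact_force': array([ 9.4544, -1.3518, -4.8862]), 'gripper_width': np.float64(0.0097)}
```

View pics/ovw10.png

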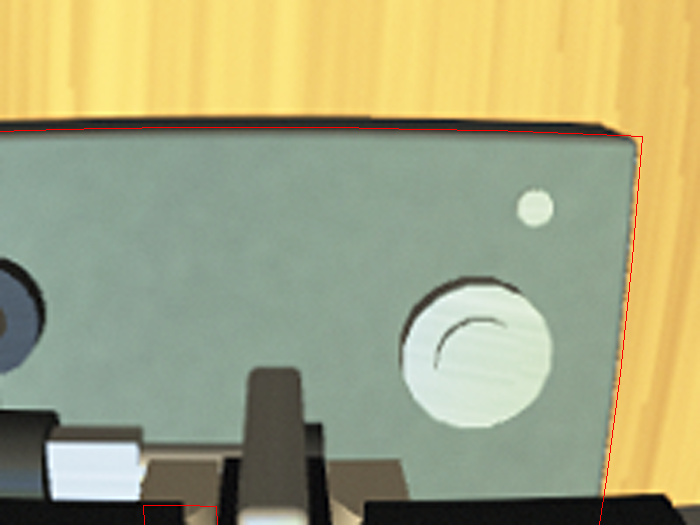

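Call:
{"name": "servo_tool", "arguments": {"grip": [1,1,1,1,1,1,1,1,1,1], "translation": [[0,0.0015,0],[0,0.0015,0],[0,0.0015,-0.003],[0,0.0015,-0.007],[-0.001,0.0015,-0.011],[-0.0015,0.0015,-0.015],[-0.002,0.0015,-0.019],[-0.003,0.0015,-0.024],[-0.0037,0.0015,-0.029],[-0.0037,0.0015,-0.029]], "turn": [0,0,0,0,0,0,0,0,0,0]}}

```text
time_s: 21.15
tcp_pos: [0.5847, -0.0552, 0.1833]
eef_rot: [-179.8, -0.0, -86.8]
contact_force: [9.9, -1.6, -7.5]
gripper_width: 0.0095
```

```bash
python3 look.py scene 11; python3 look.py side 11;  python3 -c "
from h import *
p=cv2.imread('pics/scene11.png');q=cv2.imread('pics/side11.png');
cv2.imwrite('pics/s11.png',np.hstack([cv2.resize(p[130:310,150:310],None,fx=2.5,fy=2.5,interpolation=2),cv2.resize(q[130:310,150:310],None,fx=2.5,fy=2.5,interpolation=2)]))"
```

```text
{'time_s': np.float64(21.15), 'joints': array([ 13.7169,  14.0353, -14.4856,   0.0792, -61.2454, -10.5099]), 'tcp_pos': array([ 0.5847, -0.0552,  0.1833]), 'eef_rot': array([-1.797575e+02, -2.580000e-02, -8.675510e+01]), 'contact_force': array([ 9.8721, -1.5902, -7.5103]), 'gripper_width': np.float64(0.0095)}
{'time_s': np.float64(21.2), 'joints': array([ 13.7077,  14.0526, -14.5215,   0.075 , -61.2259, -10.5078]), 'tcp_pos': array([ 0.5844, -0.0553,  0.1828]), 'eef_rot': array([-1.797914e+02, -2.830000e-02, -8.676410e+01]), 'contact_force': array([ 9.4543, -2.0963, -6.8052]), 'gripper_width': np.float64(0.0095)}
```

View pics/s11.png

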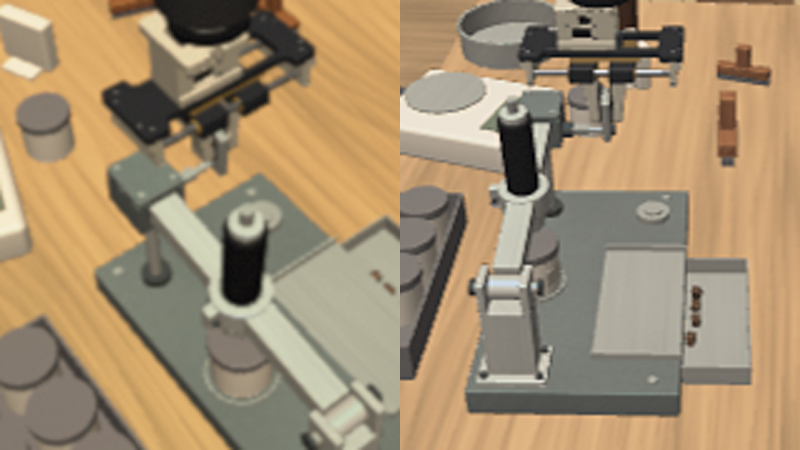

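Call:
{"name": "servo_tool", "arguments": {"grip": [1,1,1,1,1,1,1,1,1,1], "translation": [[-0.001,0,-0.005],[-0.002,0,-0.01],[-0.003,0,-0.016],[-0.0045,0,-0.022],[-0.006,0,-0.028],[-0.0075,0,-0.034],[-0.009,0,-0.039],[-0.0105,0,-0.044],[-0.012,0,-0.048],[-0.013,0,-0.051]], "turn": [0,0,0,0,0,0,0,0,0,0], "newtons": 60}}

```text
time_s: 22.08
tcp_pos: [0.5833, -0.0421, 0.2333]
eef_rot: [-179.9, -0.0, -86.8]
contact_force: [9.7, -1.1, -8.0]
gripper_width: 0.0095
```

Call:
{"name": "servo_tool", "arguments": {"grip": [1,1,1,1,1,1,1,1,1,1], "translation": [[0,0,0],[0,0,0],[0,0,0],[0,0,0],[0,0,0],[0,0,0],[0,0,0],[0,0,0],[0,0,0],[0,0,0]], "turn": [0,0,0,0,0,0,0,0,0,0]}}

```text
time_s: 22.92
tcp_pos: [0.5833, -0.0422, 0.233]
eef_rot: [-179.9, -0.0, -86.8]
contact_force: [9.9, -0.2, -7.0]
gripper_width: 0.0095
```

```bash
python3 look.py scene 12; python3 look.py side 12;  python3 -c "
from h import *
p=cv2.imread('pics/scene12.png');q=cv2.imread('pics/side12.png');
cv2.imwrite('pics/s12.png',np.hstack([cv2.resize(p[100:310,150:310],None,fx=2.5,fy=2.5,interpolation=2),cv2.resize(q[100:310,150:310],None,fx=2.5,fy=2.5,interpolation=2)]))"
```

```text
{'time_s': np.float64(22.9167), 'joints': array([ 1.50367e+01,  1.17854e+01, -1.06378e+01,  4.45000e-02,
       -6.74432e+01, -1.18314e+01]), 'tcp_pos': array([ 0.5833, -0.0422,  0.233 ]), 'eef_rot': array([-1.798607e+02, -1.280000e-02, -8.677770e+01]), 'contact_force': array([ 9.9128, -0.229 , -6.9707]), 'gripper_width': np.float64(0.0095)}
{'time_s': np.float64(22.9667), 'joints': array([ 1.50366e+01,  1.17842e+01, -1.06389e+01,  4.54000e-02,
       -6.74427e+01, -1.18297e+01]), 'tcp_pos': array([ 0.5833, -0.0422,  0.233 ]), 'eef_rot': array([-1.79860e+02, -1.36000e-02, -8.67758e+01]), 'contact_force': array([ 9.0777, -1.0943, -8.3254]), 'gripper_width': np.float64(0.0099)}
```

View pics/s12.png

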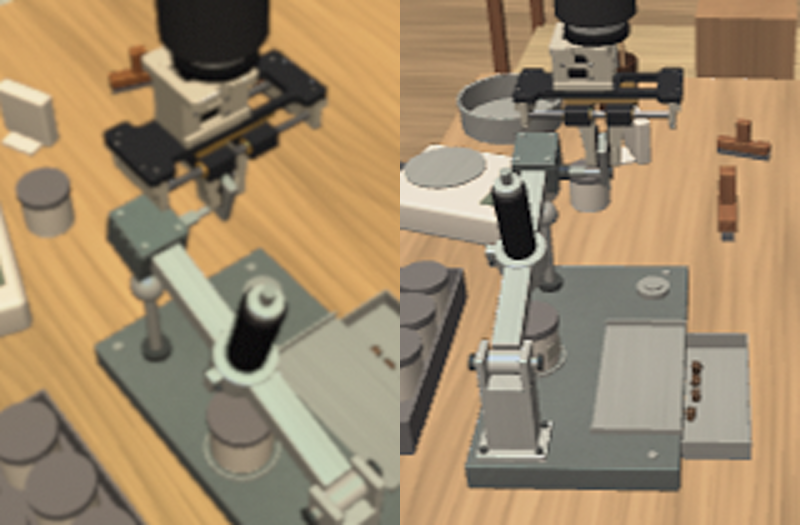

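Run:
```python
from h import *
for n in ('scene12','scene0'):
    c=cal(n);D=np.load(f'pics/{n}.npy')
    X=cloud(c,D)
    i=np.linalg.inv(np.array([[np.cos(A),-np.sin(A)],[np.sin(A),np.cos(A)]]))
    L=(X[...,:2]-OS[:2])@i.T*1000
    for ylo in (-145,-120):
        m=(L[...,0]>80)&(L[...,0]<120)&(L[...,1]>ylo)&(L[...,1]<ylo+20)&(X[...,2]>.14)&(X[...,2]<.28)
        print(n,ylo,m.sum(),np.percentile(X[...,2][m],[50,90]).round(4) if m.any() else 0)
from plant import r
print(r.get_state()['qd'].round(3))
```

```text
scene12 -145 20 [0.2623 0.2636]
scene12 -120 216 [0.2561 0.2606]
scene0 -145 104 [0.1786 0.1801]
scene0 -120 107 [0.1785 0.1803]
[-0.008  0.018 -0.048 -0.045  0.064 -0.028]
```

```bash
python3 -c "
from plant import order
print(order.close_job())"
```

```text
the job is handed in; nothing more can be done
None
```

The job is handed in, at about 23 s of the 64 s allowed. It reports no verdict, so what follows rests on my own checks.

- **Crumbs:** I swept all four into the gutter with the largest scraper. The last side picture shows the four of them lying in the gutter and the deck empty.
- **Scraper:** I stood it back on the table to the right of the stand. In the last pictures it is upright, let go and clear of the stand.
- **Latch:** Held by its tab, it came out about 13 mm at roughly 10 N while the arm was still seated. It needs 11 mm to free the ball.
- **Detector arm:** The head top rose from about 179 mm to 256–264 mm by scene depth, so the coupler is about 77–80 mm up against the 60 mm asked. The fingers still hold the tab at a 9.5–9.9 mm opening with the arm still, carrying about 7–8 N of downward load.
- **Objects to leave alone:** I never noticed contact with the pot, check source, spare pots, timer or pen. I did not measure their final positions.

The one disagreement was about 3 mm between the scene and wrist cameras on the scraper's position. I used a value between the two, and closing the jaws centred the grip.

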